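Tighten the burr screw deep in the coffee mill

TASK

The coffee mill has been cleaned and its burr screw is still loose. Take the T-handled hex key from its wooden stand, lower it into the mill's throat and, without forcing it, turn it until it drops fully into the screw's hidden hex socket, then turn the screw clockwise (seen from above) as far as it goes. Put the key back standing in its stand's hole and leave the jar, the mug and the plastic hopper where they are.

Things in the scene. Friction and masses are not known exactly. Their poses are not given: they have to be found in the camera images.
- key_handle (a point): Centre of the cross-bar of the loose T-shaped hex key (0.45 kg, 129 mm tall, z from tip up to handle). The black bar is 80 mm long along y, 18 mm high and 14 mm thick along x: grasp across x, from above, at its middle. The steel shaft under the bar's middle is hexagonal, 24 mm across flats, 28 mm across corners; two flats face along +x and -x.
- key_tip (a point): Centre of the flat end of the key's shaft, 120 mm below key_handle, same axes. The lowest 5 mm are a narrower round lead (19 then 23 mm diameter), so that much enters the socket at any angle; the hexagon begins 5 mm above the tip.
- throat (a point): Centre of the mill's round top opening, 120 mm above the table; z up, the mill's front (drawer, dial) along +x. The opening is 70 mm wide and narrows as a grey funnel over 25 mm to an upright bore 29 mm wide, which leads down to just above the screw.
- socket_mouth (a point): Centre of the screw's socket mouth in the bore, 40 mm straight below throat (axes follow the mill, not the screw). Hexagon 25 mm across flats, 16 mm deep: a fully home key has its tip 16 mm below this point, an unaligned key stops at 5 mm. The hexagon's angle is unknown and repeats every 60 degrees; the key drops in within about 5 degrees of it. Press lightly, about 5 N.
- screw (a joint): Turn of the burr screw, rad, growing clockwise seen from above; it starts somewhere between 0 and 0.5 and a hard stop is at 1.4 (tight). It does not tell the direction of the hexagon. It turns stiffly (about 0.18 N m) and stays where it is left.
- stand_hole (a point): Centre of the top of the square hole (32 mm wide, 45 mm deep, flat floor, axes along the point's x and y) in the fixed wooden stand, a block 70 x 70 x 55 mm; z up, 55 mm above the table. The key starts standing in it on its tip, handle at the top.
- hopper_mid (a point): Half-way up the mill's frosted plastic bean hopper, standing upside down on the table: 120 mm wide at the foot, 60 mm at the top, 100 mm tall. Leave alone.
- jar_mid (a point): Half-way up the amber glass jar, 80 mm wide, 110 mm tall. Leave alone.
- mug_mid (a point): Half-way up the white mug, 76 mm wide, 85 mm tall, with a handle on its +y side. Leave alone.
- mill: The coffee mill without its hopper: a white round body 136 mm in diameter, 120 mm tall, standing firm on the table; origin at the centre of its foot, z up, its front with a drawer and a dial along +x.
- key: The hex key as a whole; origin at the centre of its tip (as key_tip), z up towards the handle.
There are look-alikes about, which are no part of the job. Of the things that look like the key, the smaller one is meant.

How it is judged (in metres and radians):
On the way, in this order (a step that is already met when the one before it is completed fails the run):
1. the key is fully home in the screw's socket, before the screw is tight (horizontal distance between key_tip and socket_mouth below 0.005 m and z of key_tip in the frame of socket_mouth below -0.012 m and value of joint screw below 1.2 rad), for 0.2 s.
2. the screw is turned to its stop with the key in the socket (value of joint screw above 1.3 rad and horizontal distance between key_tip and socket_mouth below 0.005 m and z of key_tip in the frame of socket_mouth below -0.012 m), for 0.1 s.
At the end, for the whole second after the job is handed in: The screw is within 0.1 rad of its tight stop; the key stands in the stand's hole, its tip at least 35 mm below the top and leaning less than 14 degrees; hopper, jar and mug are within 30 mm of where they started (value of joint screw above 1.3 rad and horizontal distance between key_tip and stand_hole below 0.014 m and z of key_tip in the frame of stand_hole below -0.035 m and angle between key_tip's own z axis and vertical below 0.25 rad and velocity of joint screw below 0.05 rad/s and distance of each of hopper_mid, jar_mid, mug_mid from where it was at the start of the episode below 0.03 m); the robot touches nothing.
It fails at once if the hopper, jar or mug is pushed more than 30 mm or knocked over (distance of any of hopper_mid, jar_mid, mug_mid from where it was at the start of the episode above 0.03 m).
It fails at once if the key is forced: it bears on the mill and screw with over 40 N while its end is at the socket but not home in it (contact force between key and mill above 40 N and horizontal distance between key_tip and socket_mouth below 0.01 m and z of key_tip in the frame of socket_mouth between -0.0115 and 0.001 m and value of joint screw below 1.3 rad).
It also fails if it takes over 61 s, if anything falls off the work surface, if the arm or the gripper's body presses on something with over 40 N, if the wrist force passes 120 N, or if a joint passes its speed limit or range.

ROBOT

A 6-joint arm with a two-finger parallel gripper is mounted at the origin on the work surface. World frame = base frame: x ahead of the robot, y to its left, z up, the work surface at z = 0. Lengths are in m, angles in degrees, forces in N, time in s.
With the tool pointing down it reaches from about 0.25 to 0.725 m from the base axis. Payload 9.7 kg.
Tool frame: the origin (TCP) lies at the very end of the fingers, on their centre line; the grasp point (between the pads) lies 19 mm behind it; z points along the fingers, y is the direction in which the jaws open and shut (so a half turn about z gives the same grasp; the last joint's range is limited). The gripper opens to 85 mm and grips with 20 to 120 N. Pads are 22 mm wide; open, the fingers measure 114 mm over their backs; the gripper's body (76 mm by 85 mm) begins 54 mm behind the grasp point. The pads swing forward as they close: fully open they stand 13 mm farther back than shut.
Start: joints at [67.093, 4.979, 10.078, 95.1, 0, 90], TCP at [0.214, 0.507, 0.231] pointing down, gripper open.
Joint ranges: [-179.16, 179.16], [-48.56, 103.87], [-65.8, 70.77], [-126.05, 130.52], [-82.76, 87.17], [-180, 180]. Speed limits (degrees/s): [127.2, 127.2, 147.25, 180, 180, 180].

INTERFACE

Orientations are given as [roll, pitch, yaw] about the fixed x, y, z axes, in that order (R = Rz(yaw) Ry(pitch) Rx(roll)).
In Python, from workcell import bot, camera, ticket gives the robot as it stands.
- The arm moves only by the shell command python3 -m jog 'ROWS' [FORCE]. ROWS is a JSON object of lists of equal length, an entry for each row: "turn": the turn, a rotation vector about the world's x, y, z each as a share of 8 degrees, from -1 to 1, a list of three; "delta_pos": the shift along the world's x, y, z each as a share of 50 mm, from -1 to 1, a list of three; "hand": the opening, from -1 (shut) to 1 (fully open). A call has exactly 10 rows; each row shifts and turns the commanded pose from where the row before left it; what a row does not reach is not made up. A row lasts 1/10 s, in which the tool goes at most 50 mm and 8.59 degrees, less where a joint would pass 70% of its speed; a pose out of reach is approached as far as the arm can. A call with a number of a shift or a turn outside -1 to 1 is refused whole. A call with a gripper value outside its range is refused whole. The fingers move at their own pace and stop on an object; FORCE is the grip in N (left out, the last holds). Time passes only in rows, so rows that do not move let the fingers close, or fill a call up. It gives the time, the measured TCP pose, the force and the opening at its end, in the units of the state.
- bot.get_obs(): the state, without advancing time (a new reading comes with each control period).
- camera(name): name is "scene" or "side" or "wrist"; returns a dict with "frame" (480x640x3 uint8, red, green, blue), "range_z" (480x640 float32, m along the optical axis (not along the pixel's ray), 0 where there is no reading), "fx", "fy", "cx", "cy" (pixels), "extrinsics" (4x4, takes a point from world to camera coordinates); the wrist camera has in their place "mount" (4x4, takes a point from camera to tool coordinates, whose origin is the TCP and whose axes are the flange's). Camera axes: x right, y up, looking along -z (the intrinsics and any distortion apply to the point x, -y, -z); pixel columns grow to the right and rows downward; lengths in m; the calibration is good to about 2 mm. A picture is of the moment at which its call begins: read the wrist's pose just before it.
- ticket.job_done(): hands the job in, once; it reports no verdict.
The state is a dict: "time": time; "q": joint angles; "qd": joint speeds; "joint_efforts": joint torques, N m; "ee_pos": TCP position; "tcp_rot": TCP orientation; "wrist_force": force on the tool from outside, world axes, zero at the start; "torque": the same for the moment, N m; "opening": finger opening in m.
Only numpy, scipy, OpenCV 4.12 (cv2) and the standard library are available. Lean on these libraries where they do the work, as an engineer would, in place of code of your own. Each camera call takes 0.05 s, during which the arm holds its last target.

## Working session

There is one attempt and no reset: what is moved stays moved. The work goes in short steps, Python scripts to look and compute and a shell command to move; the robot and the scene stay as the last step left them, time stands still between calls to the robot, and variables do not carry over. Pictures are saved under pics/ and viewed, and the job is handed in when it is done.

```bash
ls; mkdir -p pics
cat > h.py <<'E'
import numpy as np, cv2
from workcell import bot, camera, ticket
def save(n,fn,c=None):
    c=c or camera(n); cv2.imwrite(fn,c["frame"][:,:,::-1]); np.savez(fn[:-4]+'.npz',**c); return c
def px2w(c,u,v,z=None,d=None):
    E=np.linalg.inv(c["extrinsics"])
    if d is None and z is None:
        p=c["range_z"][int(v)-1:int(v)+2,int(u)-1:int(u)+2]; d=np.median(p[p>0])
    ray=np.array([(u-c["cx"])/c["fx"],-(v-c["cy"])/c["fy"],-1.])
    if z is not None:
        r=E[:3,:3]@ray; d=(z-E[2,3])/r[2]
    return (E@np.r_[ray*d,1])[:3]
def w2px(c,p):
    q=c["extrinsics"]@np.r_[p,1]; return np.array([c["cx"]+c["fx"]*q[0]/-q[2], c["cy"]-c["fy"]*q[1]/-q[2]])
E
python3 - <<'E'
from h import *
print(bot.get_obs())
for n in("scene","side","wrist"):
    c=save(n,f"pics/{n}0.png"); print(n,{k:(v if np.size(v)<20 else v.shape) for k,v in c.items()})
E
```

```text
pics
{'time': 0.0, 'q': array([6.70934357e+01, 5.01128001e+00, 1.00331762e+01, 9.50990502e+01,
       1.08344875e-03, 8.99992778e+01]), 'qd': array([ 0.01613303,  0.02319809,  0.04745047, -0.00228844, -0.04353907,
        0.0354998 ]), 'joint_efforts': array([-2.55414079e-04, -5.20385778e+01,  4.64806008e+01,  1.61489344e-02,
        4.35288030e-05,  1.27994997e-05]), 'ee_pos': array([0.21398051, 0.50641479, 0.2305699 ]), 'tcp_rot': array([-1.79922846e+02, -1.08442023e-03,  1.57094156e+02]), 'wrist_force': array([-1.09263121, -0.03115269,  0.1456226 ]), 'torque': array([ 0.0007024 , -0.00357662,  0.02998074]), 'opening': 0.08536940814647066}
scene {'frame': (480, 640, 3), 'range_z': (480, 640), 'fx': 519.4296732755633, 'fy': 519.4296732755633, 'cx': 321.5043672505273, 'cy': 243.76769653815396, 'extrinsics': array([[ 0.58695703,  0.80934   , -0.02121789, -0.32101561],
       [-0.50717635,  0.38799429,  0.76956649,  0.1926061 ],
       [ 0.63107336, -0.44094125,  0.63821409, -1.20027415],
       [ 0.        ,  0.        ,  0.        ,  1.        ]])}
side {'frame': (480, 640, 3), 'rang
[... 189 characters left out ...]
28354],
       [ 0.49708983, -0.54843629,  0.6723982 , -0.36001868],
       [-0.44061973,  0.5080276 ,  0.7401096 , -0.5154373 ],
       [ 0.        ,  0.        ,  0.        ,  1.        ]])}
wrist {'frame': (480, 640, 3), 'range_z': (480, 640), 'fx': 339.20948516579153, 'fy': 339.20948516579153, 'cx': 321.8865830331188, 'cy': 235.01262617747966, 'mount': array([[-9.53278290e-04,  9.51308951e-01,  3.08237525e-01,
         7.83838127e-02],
       [ 9.99999397e-01,  7.38910230e-04,  8.12184696e-04,
        -1.14511764e-03],
       [ 5.44878710e-04,  3.08238113e-01, -9.51309082e-01,
        -1.42283476e-01],
       [ 0.00000000e+00,  0.00000000e+00,  0.00000000e+00,
         1.00000000e+00]])}
```

View pics/scene0.png

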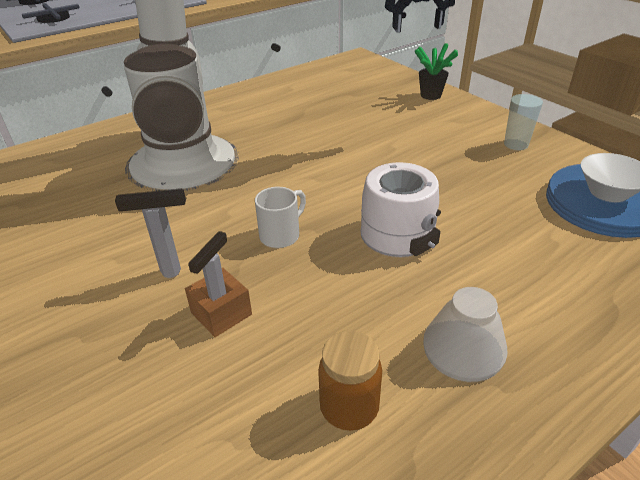

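View pics/side0.png

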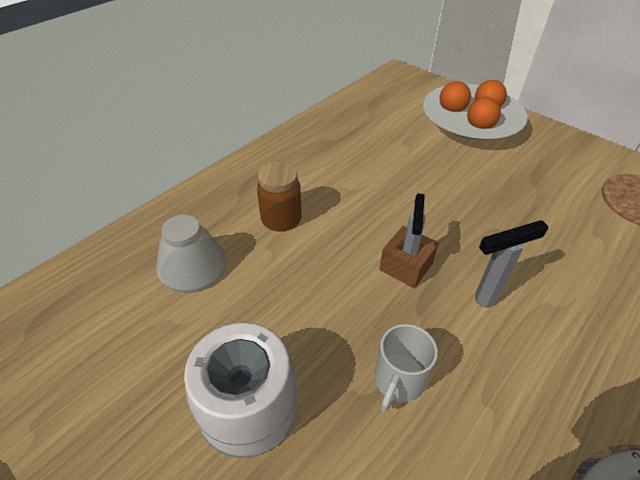

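View pics/wrist0.png

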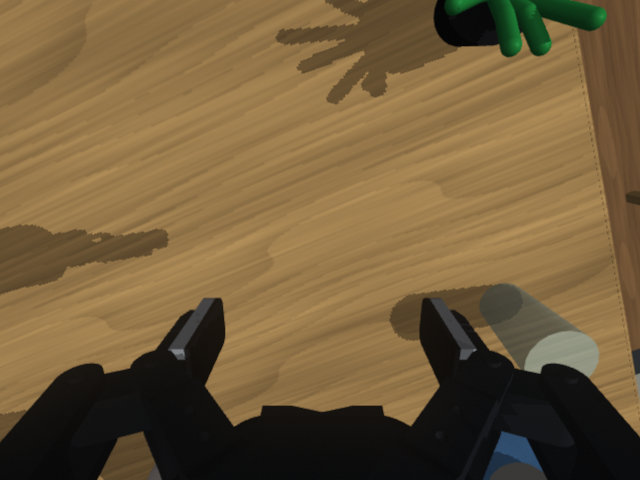

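Two T-shaped keys: the larger one standing free (scene (150,235), side (500,265)) and the smaller one in the wooden stand (scene (210,265), side (412,230)). The smaller one in the stand fits the description. I'll confirm it in a crop and measure.

Run:
```python
from h import *
def L(n): 
    d=np.load(f"pics/{n}0.npz"); return {k:d[k] if d[k].shape else float(d[k]) for k in d}
S=L("scene");D=L("side")
a=cv2.resize(S["frame"][180:345,105:265],None,fx=3.4,fy=3.4)[:,:,::-1]
b=cv2.resize(D["frame"][180:300,370:470],None,fx=4.6,fy=4.6)[:,:,::-1][:561,:]
h=min(a.shape[0],b.shape[0]); im=np.hstack([a[:h],b[:h]]); im=cv2.resize(im,None,fx=min(1,790/im.shape[1]),fy=min(1,790/im.shape[1])); cv2.imwrite("pics/crop.png",im)
def cloud(c,u0,u1,v0,v1):
    v,u=np.mgrid[v0:v1,u0:u1]; d=c["range_z"][v,u]; E=np.linalg.inv(c["extrinsics"])
    P=np.stack([(u-c["cx"])/c["fx"]*d,-(v-c["cy"])/c["fy"]*d,-d],-1)@E[:3,:3].T+E[:3,3]
    m=d>0; return P[m],c["frame"][v,u][m]
for nm,c,box,zz in [("S key",S,(180,255,225,340),(.115,.16)),("D key",D,(375,445,185,290),(.115,.16)),("S big",S,(110,195,180,290),(.15,.3)),
  ("D big",D,(470,555,210,310),(.15,.3)),
  ("S stand",S,(180,255,225,340),(.05,.06)),("D stand",D,(375,445,185,290),(.05,.06)),("S mill",S,(355,445,160,255),(.112,.13)),("D mill",D,(180,305,315,455),(.112,.13)),
  ("S hop",S,(420,510,285,385),(.09,.11)),("S jar",S,(315,385,330,430),(.1,.12)),("S mug",S,(250,308,185,250),(.075,.09))]:
    P,C=cloud(c,*box); m=(P[:,2]>zz[0])&(P[:,2]<zz[1]); Q=P[m]
    r=cv2.minAreaRect((Q[:,:2]*1000).astype(np.float32))
    print(nm,len(Q),"zmax %.3f"%P[:,2].max(),"mean",Q.mean(0).round(4),"rect mm",np.round(r[0],1),np.round(r[1],1),round(r[2],1))
```

```text
S key 744 zmax 0.141 mean [ 0.4879 -0.1533  0.1325] rect mm [ 484.8 -149.9] [20.3 81.2] 31.1
D key 451 zmax 0.141 mean [ 0.4818 -0.1443  0.1344] rect mm [ 484.3 -149.7] [23.7 79.6] 33.7
S big 954 zmax 0.168 mean [ 0.3483 -0.1785  0.1609] rect mm [ 344.  -177.1] [103.6  22.5] 61.8
D big 1056 zmax 0.168 mean [ 0.3453 -0.1703  0.1622] rect mm [ 345.7 -176.1] [103.5  19.1] 63.0
S stand 1179 zmax 0.141 mean [ 0.4897 -0.1542  0.0542] rect mm [ 482.9 -150.8] [73.1 71.7] 5.5
D stand 1027 zmax 0.141 mean [ 0.4817 -0.1448  0.0542] rect mm [ 484.7 -150.6] [70.7 72.2] 6.4
S mill 1994 zmax 0.122 mean [0.507  0.2025 0.118 ] rect mm [502.7 206.1] [124.9 124.9] 15.5
D mill 6396 zmax 0.123 mean [0.4987 0.2115 0.1182] rect mm [502.2 207.3] [125.8 125.8] 55.4
S hop 1314 zmax 0.103 mean [0.7647 0.0981 0.0986] rect mm [762.5 100.5] [59.3 59.9] 51.3
S jar 2288 zmax 0.112 mean [ 0.7378 -0.0931  0.1088] rect mm [734.7 -91. ] [67.8 70.8] 49.8
S mug 489 zmax 0.087 mean [0.3708 0.0289 0.0811] rect mm [370.  29.] [73.5 77.2] 56.6
```

View pics/crop.png

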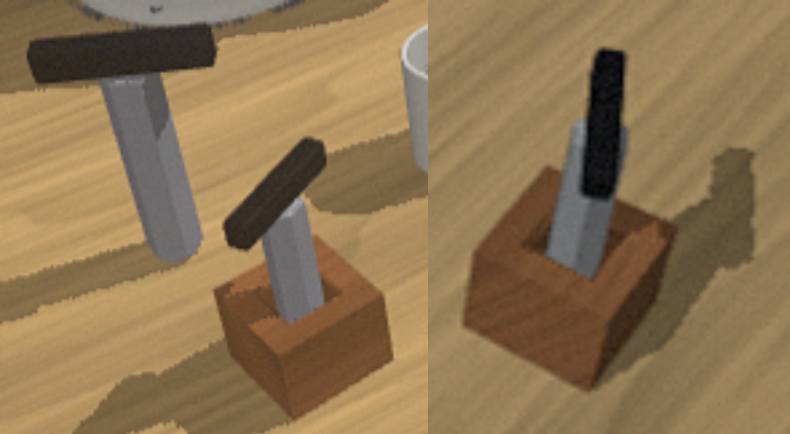

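The crop confirms that the key in the stand is the smaller one: its bar is about 80 mm, against about 103 mm for the free-standing key. I'll go to the key by way of the mill, with the wrist camera straight over the throat.

```bash
python3 -m jog '{"delta_pos":[[0.66,-0.73,-0.08],[0.66,-0.73,-0.08],[0.66,-0.73,-0.08],[0.66,-0.73,-0.08],[0.66,-0.73,-0.08],[0.66,-0.73,-0.08],[0.66,-0.73,-0.08],[0.66,-0.73,-0.08],[0.66,-0.73,-0.08],[0.66,-0.73,-0.08]],"turn":[[0,0,-0.44],[0,0,-0.44],[0,0,-0.44],[0,0,-0.44],[0,0,-0.44],[0,0,-0.44],[0,0,-0.44],[0,0,-0.44],[0,0,-0.44],[0,0,-0.44]],"hand":[1,1,1,1,1,1,1,1,1,1]}' 40
cat >> h.py <<'E'
from scipy.spatial.transform import Rotation as Rn
def wcam(fn):
    o=bot.get_obs(); c=camera("wrist")
    T=np.eye(4); T[:3,:3]=Rn.from_euler('xyz',o["tcp_rot"],degrees=True).as_matrix(); T[:3,3]=o["ee_pos"]
    c=dict(c); c["extrinsics"]=np.linalg.inv(T@c["mount"]); return save("wrist",fn,c)
E
python3 - <<'E'
from h import *
o=bot.get_obs(); print(o["q"],o["ee_pos"],o["tcp_rot"])
c=wcam("pics/w1.png"); print(w2px(c,[.5024,.2067,.12]),w2px(c,[.5024,.2067,.08]))
u,v=w2px(c,[.5024,.2067,.1]).astype(int)
a=np.clip(cv2.resize(c["frame"][max(v-70,0):v+70,u-70:u+70],None,fx=4,fy=4,interpolation=cv2.INTER_CUBIC)*1.5,0,255)
print(max(v-70,0),u-70); cv2.imwrite("pics/w1c.png",a[:,:,::-1])
E
```

```text
time: 1.15
ee_pos: [0.5451, 0.1398, 0.191]
tcp_rot: [-180.0, -0.0, 121.7]
wrist_force: [1.1, 0.9, -0.1]
opening: 0.0856
[1.43797403e+01 6.06944961e+00 6.77976678e+00 9.07155537e+01
 3.64853784e-03 7.26380116e+01] [0.54505909 0.13976071 0.19097393] [-1.79996091e+02 -5.04492966e-03  1.21741728e+02]
[321.23559099 122.29329409] [321.35352531 122.72920722]
52 251[ WARN:0@0.801] global loadsave.cpp:1063 imwrite_ Unsupported depth image for selected encoder is fallbacked to CV_8U.
```

View pics/w1.png

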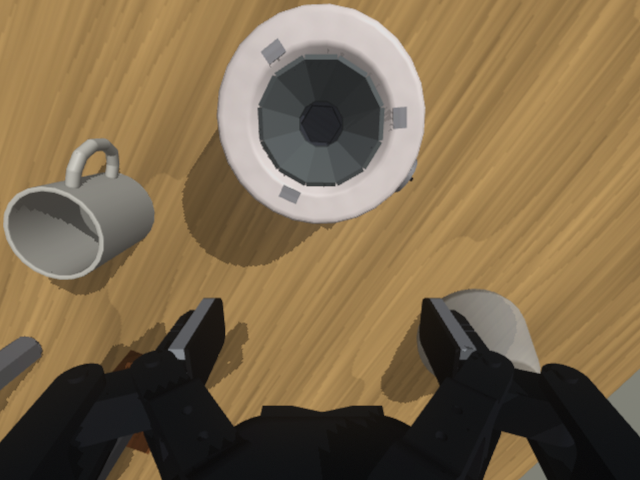

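View pics/w1c.png

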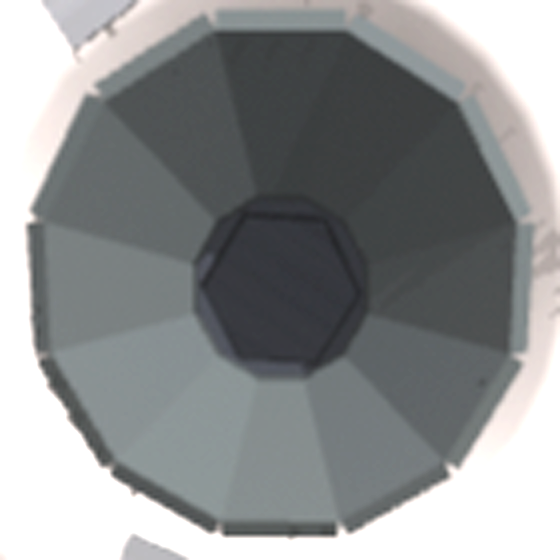

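The wrist view shows the throat at (321,122), with the dark hex socket visible down the bore. I'll enlarge it to read the corners.

Run:
```python
from h import *
d=np.load("pics/w1.npz"); f=d["frame"][96:150,294:348].astype(float)
f=cv2.resize(f,None,fx=11,fy=11,interpolation=cv2.INTER_CUBIC)
f=np.clip((f-35)*3.2,0,255).astype(np.uint8); 
for i in range(0,54,5): cv2.line(f,(int((i+.5)*11),0),(int((i+.5)*11),6),(255,0,0),1)
cv2.imwrite("pics/w1d.png",f[:,:,::-1])
```

```text
(no output)
```

View pics/w1d.png

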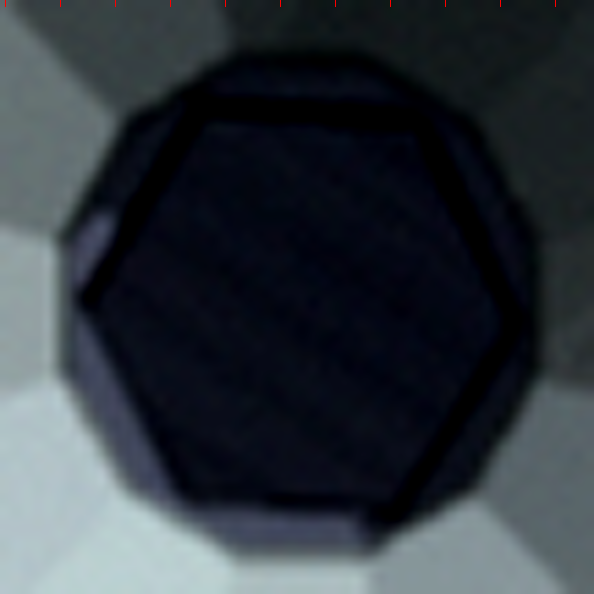

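Run:
```python
from h import *
d=np.load("pics/w1.npz"); c={k:d[k] if d[k].shape else float(d[k]) for k in d}
pts=[(195,95),(425,102),(530,312),(395,525),(180,502),(80,300)]
W=np.array([px2w(c,294+x/11-.5,96+y/11-.5,z=.08)[:2] for x,y in pts]); ctr=W.mean(0)
print("hex ctr",ctr, np.linalg.norm(W-ctr,axis=1).round(4))
for r in (W-ctr): print(np.degrees(np.arctan2(r[1],r[0])).round(1), end=' ')
a=np.degrees(np.arctan2(*(W-ctr).T[::-1])); z=np.exp(1j*np.radians(a*6)).mean(); print("\ncorner phase mod60",np.degrees(np.angle(z))/6)
# bore rim 12-gon ext & throat ring
for z0,b in ((.12,[(258,185)]),):pass
bore=[(60,240),(130,490),(235,555),(370,555),(475,490),(540,375),(540,240),(475,115),(370,50),(240,50),(130,120),(60,380)]
B=np.array([px2w(c,294+x/11-.5,96+y/11-.5,z=.095)[:2] for x,y in bore]);print("bore ctr",B.mean(0),np.linalg.norm(B-B.mean(0),axis=1).mean())
crop=[(37,220),(95,97),(210,25),(347,25),(465,95),(522,220),(517,355),(450,465),(340,527),(218,527),(110,465),(45,355)]
T=np.array([px2w(c,251+x/4-.4,52+y/4-.4,z=.12)[:2] for x,y in crop]);print("throat",T.mean(0),np.linalg.norm(T-T.mean(0),axis=1).mean())
# key bar top from scene+side
for n,(u0,u1,v0,v1) in (("scene",(180,255,225,340)),("side",(375,445,185,290))):
    d=np.load(f"pics/{n}0.npz"); v,u=np.mgrid[v0:v1,u0:u1]; r=d["range_z"][v,u];E=np.linalg.inv(d["extrinsics"])
    P=np.stack([(u-d["cx"])/d["fx"]*r,-(v-d["cy"])/d["fy"]*r,-r],-1)@E[:3,:3].T+E[:3,3]; Q=P[(r>0)&(P[...,2]>.1365)]
    s=cv2.minAreaRect((Q[:,:2]*1000).astype(np.float32)); ev,V=np.linalg.eigh(np.cov(Q[:,:2].T)); print(n,len(Q),Q.mean(0),s,np.degrees(np.arctan2(V[1,1],V[0,1]))%180,np.sqrt(ev*12))
```

```text
hex ctr [0.50237342 0.20605502] [0.0145 0.0147 0.0148 0.0148 0.0144 0.0142]
149.2 89.3 30.8 -33.8 -91.6 -150.3 
corner phase mod60 28.92838527059077
bore ctr [0.50249478 0.20609621] 0.015056101444550196
throat [0.50246971 0.20576742] 0.036997308249420956
scene 329 [ 0.48432838 -0.15284149  0.13820796] ((482.8689270019531, -151.6104278564453), (14.533839225769043, 78.86341094970703), 29.742706298828125) 120.42258111926235 [0.01336271 0.0794616 ]
side 289 [ 0.48326796 -0.14833627  0.13841705] ((484.4482421875, -150.36793518066406), (13.19507122039795, 78.83758544921875), 30.169418334960938) 120.0223765801966 [0.01285026 0.07883763]
```

Socket centre is at (0.5024, 0.2061), with its flats at about −1° mod 60. The key's bar lies at 120° (key yaw 30° mod 60), centred near (0.484, −0.1505). I'll hover above the key.

```bash
python3 -m jog '{"delta_pos":[[-0.17,-0.83,0],[-0.17,-0.83,0],[-0.17,-0.83,0],[-0.18,-0.83,0],[-0.18,-0.83,0],[-0.18,-0.83,0],[-0.18,-0.83,0],[0,0,0],[0,0,0],[0,0,0]],"turn":[[0,0,-0.1],[0,0,-0.1],[0,0,0],[0,0,0],[0,0,0],[0,0,0],[0,0,0],[0,0,0],[0,0,0],[0,0,0]],"hand":[1,1,0.1,0.1,0.1,0.1,0.1,0.1,0.1,0.1]}' 40
python3 - <<'E'
from h import *
o=bot.get_obs(); print(o["q"],o["ee_pos"],o["tcp_rot"])
c=wcam("pics/w2.png"); print(w2px(c,[.484,-.1505,.139]))
v,u=np.mgrid[0:480,0:640]; r=c["range_z"];E=np.linalg.inv(c["extrinsics"])
P=np.stack([(u-c["cx"])/c["fx"]*r,-(v-c["cy"])/c["fy"]*r,-r],-1)@E[:3,:3].T+E[:3,3]
m=(r>0)&(P[...,2]>.1335)&(P[...,2]<.15)&(np.hypot(P[...,0]-.484,P[...,1]+.15)<.055); Q=P[m]
s=cv2.minAreaRect((Q[:,:2]*1000).astype(np.float32)); ev,V=np.linalg.eigh(np.cov(Q[:,:2].T)); print(len(Q),Q.mean(0),s,np.degrees(np.arctan2(V[1,1],V[0,1]))%180,np.sqrt(ev*12))
E
```

```text
time: 2.2
ee_pos: [0.4827, -0.1482, 0.1911]
tcp_rot: [-180.0, -0.0, 120.3]
wrist_force: [0.4, 0.2, 0.6]
opening: 0.047
[-1.70799107e+01 -1.82865378e+00 -1.33696772e+00  9.05110158e+01
  1.21335782e-02  4.26011258e+01] [ 0.48266936 -0.14824011  0.1911368 ] [-1.79995847e+02 -2.24413961e-02  1.20318961e+02]
[323.05822635 261.77633734]
2634 [ 0.48162727 -0.15054214  0.13837837] ((483.0947265625, -153.1221160888672), (13.996927261352539, 79.94955444335938), 30.128908157348633) 119.99014507003888 [0.01374657 0.07905598]
```

View pics/w2.png

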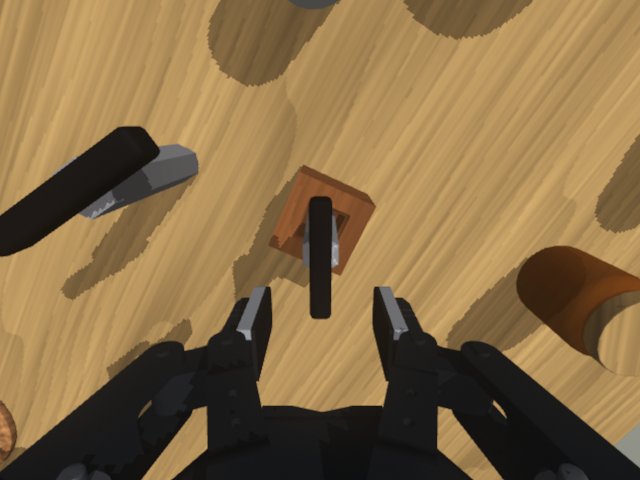

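```bash
python3 -m jog '{"delta_pos":[[0.01,-0.09,-0.34],[0,0,-0.34],[0,0,-0.34],[0,0,-0.34],[0,0,0],[0,0,0],[0,0,0],[0,0,0],[0,0,0],[0,0,0]],"turn":[[0,0,0],[0,0,0],[0,0,0],[0,0,0],[0,0,0],[0,0,0],[0,0,0],[0,0,0],[0,0,0],[0,0,0]],"hand":[0.1,0.1,0.1,0.1,0.1,-1,-1,-1,-1,-1]}' 80
python3 - <<'E'
from h import *
o=bot.get_obs(); print(o["q"],o["ee_pos"],o["tcp_rot"],o["wrist_force"],o["torque"])
save("side","pics/s3.png")
c=np.load("pics/s3.npz"); cv2.imwrite("pics/s3c.png",cv2.resize(c["frame"][140:300,340:520],None,fx=4,fy=3.7)[:,:,::-1])
E
```

```text
time: 3.25
ee_pos: [0.4838, -0.1535, 0.1247]
tcp_rot: [179.9, 0.1, 120.3]
wrist_force: [0.2, 1.5, 5.9]
opening: 0.0117
[-1.76091807e+01 -1.75743802e+00 -8.59176833e+00  8.30296855e+01
  1.94964045e-02  4.20966702e+01] [ 0.48379153 -0.15345129  0.12471047] [1.79894372e+02 8.78321991e-02 1.20294091e+02] [0.22392313 1.52106095 5.86032681] [ 0.30793227  0.02810792 -0.07266865]
```

View pics/s3c.png

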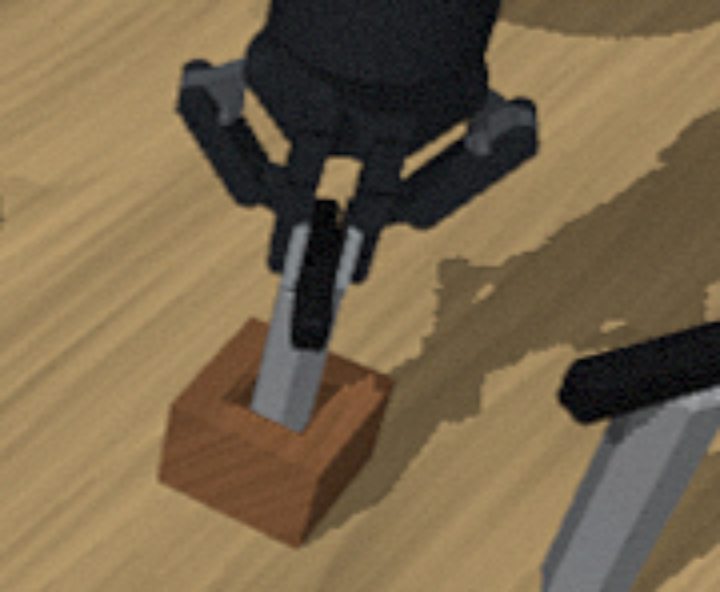

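```bash
python3 -m jog '{"delta_pos":[[0,0,0.3],[0,0,0.6],[0,0,0.6],[0,0,0.6],[0,0,0.6],[0.05,0.8,0.1],[0.05,0.8,0],[0.05,0.8,0],[0.05,0.8,0],[0.05,0.8,0]],"turn":[[0,0,0],[0,0,0],[0,0,0],[0,0,0],[0,0,0],[0,0,0.6],[0,0,0.6],[0,0,0.6],[0,0,0.6],[0,0,0.6]],"hand":[-1,-1,-1,-1,-1,-1,-1,-1,-1,-1]}' 80
python3 -m jog '{"delta_pos":[[0.05,0.8,0],[0.05,0.8,0],[0.05,0.8,0],[0.02,0.79,0],[0,0,0],[0,0,0],[0,0,0],[0,0,0],[0,0,0],[0,0,0]],"turn":[[0,0,0.6],[0,0,0],[0,0,0],[0,0,0],[0,0,0],[0,0,0],[0,0,0],[0,0,0],[0,0,0],[0,0,0]],"hand":[-1,-1,-1,-1,-1,-1,-1,-1,-1,-1]}' 80
python3 - <<'E'
from h import *
o=bot.get_obs(); print(o["q"],o["ee_pos"],o["tcp_rot"],o["wrist_force"],o["torque"])
save("side","pics/s4.png"); save("scene","pics/c4.png"); wcam("pics/w4.png")
a=cv2.imread("pics/s4.png"); b=cv2.imread("pics/c4.png")
a=a[200:470,120:390]; b=b[40:260,290:510]
cv2.imwrite("pics/m4.png",np.hstack([cv2.resize(a,(400,400),interpolation=cv2.INTER_CUBIC),cv2.resize(b,(400,400),interpolation=cv2.INTER_CUBIC)]))
E
```

```text
time: 4.3
ee_pos: [0.4952, 0.0481, 0.2639]
tcp_rot: [-180.0, -0.0, 144.5]
wrist_force: [0.7, -0.5, -4.1]
opening: 0.012
time: 5.3
ee_pos: [0.5042, 0.2055, 0.2635]
tcp_rot: [180.0, 0.0, 149.0]
wrist_force: [0.0, 0.2, -4.9]
opening: 0.0111
[ 2.21725262e+01  5.04940690e+00  1.37682912e+01  9.87047147e+01
 -1.22129489e-03  5.31434310e+01] [0.50415743 0.20545432 0.26349564] [1.79989395e+02 9.47635485e-03 1.49029094e+02] [ 0.01564206  0.21048218 -4.86328055] [-0.02399679  0.01631405 -0.03606959]
```

View pics/m4.png

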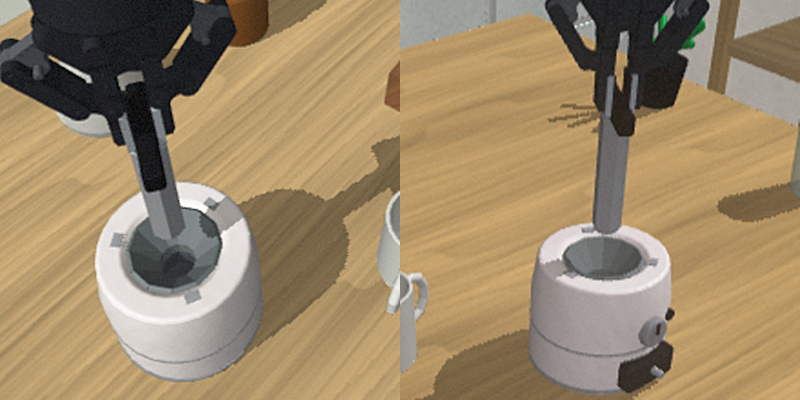

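View pics/w4.png

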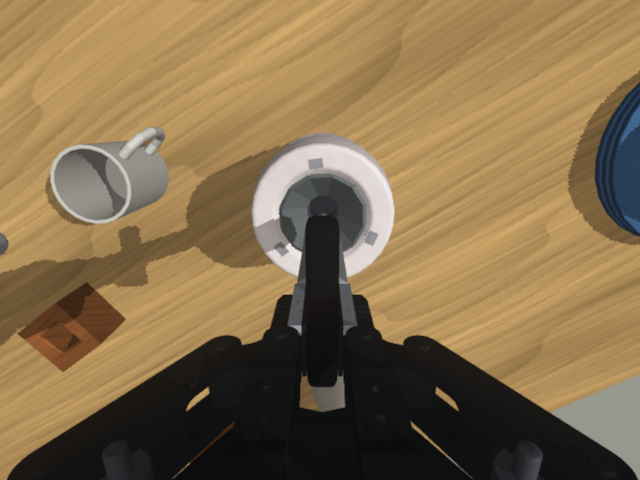

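```bash
cat >> h.py <<'E'
from scipy.optimize import least_squares
def cloud(c):
    v,u=np.mgrid[0:480,0:640]; r=c["range_z"];E=np.linalg.inv(c["extrinsics"])
    P=np.stack([(u-c["cx"])/c["fx"]*r,-(v-c["cy"])/c["fy"]*r,-r],-1)@E[:3,:3].T+E[:3,3]
    return P[r>0]
def fitshaft(cs,cx,cy,z0,z1,yaw,zt,rad=.022):
    Q=[]
    for c in cs:
        P=cloud(c); m=(P[:,2]>z0)&(P[:,2]<z1)&(np.hypot(P[:,0]-cx,P[:,1]-cy)<rad); Q.append(P[m])
    n=[len(q) for q in Q]
    N=np.array([[np.cos(a),np.sin(a)] for a in np.radians(yaw+60*np.arange(6))])
    w=np.concatenate([np.full(len(q),1/np.sqrt(max(len(q),1))) for q in Q]); A=np.vstack(Q)
    def f(p):
        d=A[:,:2]-p[:2]-np.outer(A[:,2]-zt,p[2:4]); return w*((d@N.T).max(1)-.012)*1e3
    s=least_squares(f,[cx,cy,0,0],loss='soft_l1',f_scale=.05); return s.x[:2],np.degrees(s.x[2:]),n,s.cost
E
python3 - <<'E'
from h import *
L=lambda fn:{k:(d[k] if d[k].shape else float(d[k])) for d in [np.load(fn)] for k in d}
s,c=L("pics/s4.npz"),L("pics/c4.npz")
for cs in ([s],[c],[s,c]): print(fitshaft(cs,.504,.2055,.155,.245,59,.149))
P=cloud(s);m=(np.hypot(P[:,0]-.504,P[:,1]-.2055)<.02)&(P[:,2]>.13);print("zmin side",np.percentile(P[m,2],[0,1,2]))
P=cloud(c);m=(np.hypot(P[:,0]-.504,P[:,1]-.2055)<.02)&(P[:,2]>.13);print("zmin scene",np.percentile(P[m,2],[0,1,2]))
for nm,c_,ce in (("s",s,0),("c",c,0)):
    P=cloud(c_); m=(P[:,2]>.117)&(P[:,2]<.13)&(np.hypot(P[:,0]-.5024,P[:,1]-.206)<.09); print(nm,cv2.minEnclosingCircle((P[m][:,:2]*1000).astype(np.float32)))
E
```

```text
(array([0.5039206 , 0.20641818]), array([-0.11815451, -0.12875013]), [850], np.float64(0.08507725606977304))
(array([0.50114956, 0.20724737]), array([ 0.17982169, -0.26348459]), [822], np.float64(0.427582290694518))
(array([0.50340524, 0.20651902]), array([-0.53506032,  0.12230506]), [850, 822], np.float64(1.2171213096391735))
zmin side [0.14887642 0.15561771 0.15902554]
zmin scene [0.14856746 0.15385188 0.15696191]
s ((502.81427001953125, 207.5618133544922), 62.94721984863281)
c ((501.8405456542969, 206.3927764892578), 63.88861846923828)
```

```bash
python3 -m jog '{"delta_pos":[[-0.018,0.008,-0.16],[0,0,-0.16],[0,0,-0.16],[0,0,-0.16],[0,0,-0.16],[0,0,-0.12],[0,0,-0.1],[0,0,-0.06],[0,0,0],[0,0,0]],"turn":[[0,0,0],[0,0,0],[0,0,0],[0,0,0],[0,0,0],[0,0,0],[0,0,0],[0,0,0],[0,0,0],[0,0,0]],"hand":[-1,-1,-1,-1,-1,-1,-1,-1,-1,-1]}' 80
python3 - <<'E'
from h import *
o=bot.get_obs(); print(o["ee_pos"],o["tcp_rot"],o["wrist_force"],o["torque"])
E
```

```text
time: 6.45
ee_pos: [0.5033, 0.2065, 0.2095]
tcp_rot: [180.0, 0.0, 149.1]
wrist_force: [0.5, 0.6, -4.0]
opening: 0.0118
[0.50325464 0.20654026 0.20952283] [1.79984698e+02 1.20144322e-02 1.49090719e+02] [ 0.50984843  0.58702632 -3.96162264] [-1.91649433e-05  8.62340098e-03 -1.71215961e-04]
```

```bash
python3 -m jog '{"delta_pos":[[0,0,-0.04],[0,0,-0.04],[0,0,-0.04],[0,0,-0.04],[0,0,-0.04],[0,0,0],[0,0,0],[0,0,0],[0,0,0],[0,0,0]],"turn":[[0,0,0],[0,0,0],[0,0,0],[0,0,0],[0,0,0],[0,0,0],[0,0,0],[0,0,0],[0,0,0],[0,0,0]],"hand":[-1,-1,-1,-1,-1,-1,-1,-1,-1,-1]}' 80
python3 - <<'E'
from h import *
o=bot.get_obs(); print(o["ee_pos"],o["tcp_rot"],o["wrist_force"],o["torque"])
E
```

```text
time: 7.45
ee_pos: [0.5032, 0.2065, 0.1993]
tcp_rot: [180.0, 0.0, 149.1]
wrist_force: [0.7, 0.7, -4.6]
opening: 0.0115
[0.50320164 0.20651787 0.19934799] [1.79996450e+02 2.64444647e-03 1.49091601e+02] [ 0.68465524  0.73997061 -4.56148603] [-0.08258862 -0.01360339  0.03340294]
```

```bash
python3 -m jog '{"delta_pos":[[0,0,-0.04],[0,0,-0.04],[0,0,-0.02],[0,0,-0.02],[0,0,-0.02],[0,0,0],[0,0,0],[0,0,0],[0,0,0],[0,0,0]],"turn":[[0,0,0],[0,0,0],[0,0,0],[0,0,0],[0,0,0],[0,0,0],[0,0,0],[0,0,0],[0,0,0],[0,0,0]],"hand":[-1,-1,-1,-1,-1,-1,-1,-1,-1,-1]}' 80
python3 - <<'E'
from h import *
o=bot.get_obs(); print(o["ee_pos"],o["tcp_rot"],o["wrist_force"],o["torque"])
E
```

```text
time: 8.45
ee_pos: [0.5032, 0.2065, 0.1924]
tcp_rot: [180.0, 0.0, 149.1]
wrist_force: [-0.5, 0.1, -3.8]
opening: 0.0119
[0.50320205 0.20653305 0.19236368] [1.79992949e+02 1.82782445e-03 1.49092222e+02] [-0.53127343  0.12837708 -3.78218428] [-0.01202737 -0.00098428  0.02952088]
```

```bash
python3 -m jog '{"delta_pos":[[0,0,-0.02],[0,0,-0.02],[0,0,-0.02],[0,0,-0.02],[0,0,0],[0,0,0],[0,0,0],[0,0,0],[0,0,0],[0,0,0]],"turn":[[0,0,0],[0,0,0],[0,0,0],[0,0,0],[0,0,0],[0,0,0],[0,0,0],[0,0,0],[0,0,0],[0,0,0]],"hand":[-1,-1,-1,-1,-1,-1,-1,-1,-1,-1]}' 80
python3 - <<'E'
from h import *
o=bot.get_obs(); print(o["ee_pos"],o["tcp_rot"],o["wrist_force"],o["torque"])
E
```

```text
time: 9.45
ee_pos: [0.5032, 0.2065, 0.1883]
tcp_rot: [180.0, 0.0, 149.1]
wrist_force: [0.0, 0.7, -3.6]
opening: 0.0118
[0.50318439 0.20652971 0.18832809] [1.79996392e+02 2.90376785e-03 1.49093714e+02] [ 0.03704448  0.74309551 -3.56339157] [-0.0276777  -0.04663176 -0.00493348]
```

```bash
python3 -m jog '{"delta_pos":[[0,0,-0.02],[0,0,-0.02],[0,0,-0.02],[0,0,0],[0,0,0],[0,0,0],[0,0,0],[0,0,0],[0,0,0],[0,0,0]],"turn":[[0,0,0],[0,0,0],[0,0,0],[0,0,0],[0,0,0],[0,0,0],[0,0,0],[0,0,0],[0,0,0],[0,0,0]],"hand":[-1,-1,-1,-1,-1,-1,-1,-1,-1,-1]}' 80
python3 - <<'E'
from h import *
o=bot.get_obs(); print(o["ee_pos"],o["tcp_rot"],o["wrist_force"],o["torque"])
E
```

```text
time: 10.45
ee_pos: [0.5032, 0.2065, 0.1853]
tcp_rot: [-180.0, -0.0, 149.1]
wrist_force: [0.1, 0.1, -4.5]
opening: 0.0116
[0.50317378 0.20652504 0.18527703] [-1.79999738e+02 -1.15840853e-03  1.49093224e+02] [ 0.12134453  0.10598927 -4.45476341] [-0.05615373 -0.03059464  0.02378099]
```

```bash
python3 -m jog '{"delta_pos":[[0,0,-0.02],[0,0,-0.02],[0,0,-0.02],[0,0,-0.02],[0,0,-0.01],[0,0,0],[0,0,0],[0,0,0],[0,0,0],[0,0,0]],"turn":[[0,0,0],[0,0,0],[0,0,0],[0,0,0],[0,0,0],[0,0,0],[0,0,0],[0,0,0],[0,0,0],[0,0,0]],"hand":[-1,-1,-1,-1,-1,-1,-1,-1,-1,-1]}' 80
python3 -m jog '{"delta_pos":[[0,0,-0.01],[0,0,-0.01],[0,0,-0.01],[0,0,-0.01],[0,0,0],[0,0,0],[0,0,0],[0,0,0],[0,0,0],[0,0,0]],"turn":[[0,0,0],[0,0,0],[0,0,0],[0,0,0],[0,0,0],[0,0,0],[0,0,0],[0,0,0],[0,0,0],[0,0,0]],"hand":[-1,-1,-1,-1,-1,-1,-1,-1,-1,-1]}' 80
python3 - <<'E'
from h import *
o=bot.get_obs(); print(o["ee_pos"],o["tcp_rot"],o["wrist_force"],o["torque"])
E
```

```text
time: 11.45
ee_pos: [0.5032, 0.2065, 0.1808]
tcp_rot: [-180.0, 0.0, 149.1]
wrist_force: [-0.1, -0.0, -4.5]
opening: 0.012
time: 12.45
ee_pos: [0.5032, 0.2065, 0.1788]
tcp_rot: [180.0, 0.0, 149.1]
wrist_force: [0.9, -0.4, -4.6]
opening: 0.0121
[0.50318762 0.20653586 0.17878347] [1.79998663e+02 9.34465952e-04 1.49092618e+02] [ 0.90376579 -0.39353512 -4.61577441] [-0.00045744 -0.19413397  0.02428089]
```

```bash
python3 -m jog '{"delta_pos":[[0,0,-0.01],[0,0,-0.005],[0,0,0],[0,0,0],[0,0,0],[0,0,0],[0,0,0],[0,0,0],[0,0,0],[0,0,0]],"turn":[[0,0,0],[0,0,0],[0,0,0],[0,0,0],[0,0,-0.3],[0,0,-0.4],[0,0,-0.4],[0,0,-0.4],[0,0,-0.4],[0,0,-0.4]],"hand":[-1,-1,-1,-1,-1,-1,-1,-1,-1,-1]}' 100
python3 - <<'E'
from h import *
o=bot.get_obs(); print(o["ee_pos"],o["tcp_rot"],o["wrist_force"],o["torque"],o["q"][5])
E
```

```text
time: 13.45
ee_pos: [0.5034, 0.2064, 0.1787]
tcp_rot: [180.0, 0.0, 130.6]
wrist_force: [-0.7, -1.9, 4.9]
opening: 0.0113
[0.50337938 0.20642962 0.17872684] [1.79952103e+02 4.29697732e-02 1.30574674e+02] [-0.72215349 -1.85985436  4.89788769] [-0.44168295  0.1315653   0.21969676] 71.73673070398348
```

```bash
python3 -m jog '{"delta_pos":[[0,0,0],[0,0,0],[0,0,0],[0,0,0],[0,0,0],[0,0,0],[0,0,0],[0,0,0],[0,0,0],[0,0,0]],"turn":[[0,0,-0.4],[0,0,-0.4],[0,0,-0.4],[0,0,-0.4],[0,0,-0.4],[0,0,-0.4],[0,0,-0.4],[0,0,-0.4],[0,0,0],[0,0,0]],"hand":[-1,-1,-1,-1,-1,-1,-1,-1,-1,-1]}' 100
python3 - <<'E'
from h import *
o=bot.get_obs(); print(o["ee_pos"],o["tcp_rot"],o["wrist_force"],o["torque"],o["q"][5])
E
```

```text
time: 14.45
ee_pos: [0.5032, 0.2063, 0.1787]
tcp_rot: [180.0, 0.0, 105.1]
wrist_force: [-1.0, -1.3, 5.7]
opening: 0.0108
[0.50318391 0.2063105  0.17870081] [1.79967028e+02 2.19425573e-02 1.05081797e+02] [-1.02334895 -1.32630461  5.65554768] [-0.5893145   0.4583613  -0.01449573] 97.2258968750816
```

```bash
python3 -m jog '{"delta_pos":[[0,0,0],[0,0,0],[0,0,0],[0,0,0],[0,0,0],[0,0,0],[0,0,0],[0,0,0],[0,0,0],[0,0,0]],"turn":[[0,0,-0.2],[0,0,-0.2],[0,0,-0.2],[0,0,-0.2],[0,0,-0.2],[0,0,-0.2],[0,0,-0.2],[0,0,-0.2],[0,0,-0.2],[0,0,-0.2]],"hand":[-1,-1,-1,-1,-1,-1,-1,-1,-1,-1]}' 100
python3 - <<'E'
from h import *
o=bot.get_obs(); print(o["ee_pos"],o["tcp_rot"],o["wrist_force"],o["torque"],o["q"][5])
E
```

```text
time: 15.45
ee_pos: [0.503, 0.2063, 0.1787]
tcp_rot: [180.0, 0.0, 89.0]
wrist_force: [-3.5, -0.6, 6.8]
opening: 0.011
[0.5030078  0.2063359  0.17871537] [1.79980806e+02 9.07804169e-03 8.90390356e+01] [-3.54602023 -0.5541723   6.81330535] [-0.53028378  0.643573    0.20881011] 113.27295162160623
```

```bash
python3 -m jog '{"delta_pos":[[0,0,0],[0,0,0],[0,0,0],[0,0,0],[0,0,0],[0,0,0],[0,0,0],[0,0,0],[0,0,0],[0,0,0]],"turn":[[0,0,-0.2],[0,0,-0.2],[0,0,-0.2],[0,0,-0.2],[0,0,-0.2],[0,0,-0.2],[0,0,0],[0,0,0],[0,0,0],[0,0,0]],"hand":[-1,-1,-1,-1,-1,-1,-1,-1,-1,-1]}' 100
python3 - <<'E'
from h import *
o=bot.get_obs(); print(o["ee_pos"],o["tcp_rot"],o["wrist_force"],o["torque"],o["q"][5])
E
```

```text
time: 16.45
ee_pos: [0.5029, 0.2064, 0.1787]
tcp_rot: [180.0, 0.0, 79.5]
wrist_force: [-2.6, -2.0, 5.7]
opening: 0.0109
[0.50289366 0.20635227 0.1787134 ] [1.79992878e+02 4.92880027e-03 7.94983502e+01] [-2.59574825 -2.02498607  5.71966006] [-0.55375853  0.78906467  0.08438234] 122.81565032120696
```

```bash
python3 -m jog '{"delta_pos":[[0,0,0],[0,0,0],[0,0,0],[0,0,0],[0,0,0],[0,0,0],[0,0,0],[0,0,0],[0,0,0],[0,0,0]],"turn":[[0,0,-0.1],[0,0,-0.1],[0,0,-0.1],[0,0,-0.1],[0,0,-0.1],[0,0,-0.1],[0,0,-0.1],[0,0,-0.1],[0,0,-0.1],[0,0,-0.1]],"hand":[-1,-1,-1,-1,-1,-1,-1,-1,-1,-1]}' 100
python3 - <<'E'
from h import *
o=bot.get_obs(); print(o["ee_pos"],o["tcp_rot"],o["wrist_force"],o["torque"],o["q"][5])
c=save("side","pics/s5.png"); cv2.imwrite("pics/s5c.png",cv2.resize(c["frame"][200:470,120:390],None,fx=2.2,fy=2.2)[:,:,::-1])
E
```

```text
time: 17.45
ee_pos: [0.5029, 0.2064, 0.1787]
tcp_rot: [180.0, 0.0, 71.5]
wrist_force: [-2.8, -2.0, 6.3]
opening: 0.011
[0.50285566 0.20640375 0.17866962] [1.79999091e+02 5.04684750e-03 7.15056019e+01] [-2.7723877  -2.01186995  6.27929842] [-0.52364287  0.80448491  0.59450045] 130.81305908668574
```

View pics/s5c.png

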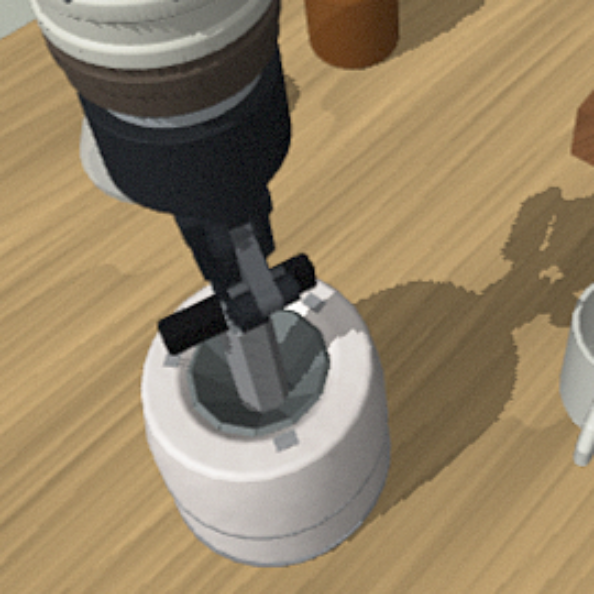

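```bash
python3 -m jog '{"delta_pos":[[0,0,0],[0,0,0],[0,0,0],[0,0,0],[0,0,0],[0,0,0],[0,0,0],[0,0,0],[0,0,0],[0,0,0]],"turn":[[0,0,-0.1],[0,0,-0.1],[0,0,-0.1],[0,0,-0.1],[0,0,0],[0,0,0],[0,0,0],[0,0,0],[0,0,0],[0,0,0]],"hand":[-1,-1,-1,-1,-1,-1,-1,-1,-1,-1]}' 100
python3 - <<'E'
from h import *
o=bot.get_obs(); print(o["ee_pos"],o["tcp_rot"],o["wrist_force"],o["torque"],o["q"][5])
c=save("side","pics/s6.png")
P=cloud(c)
# bar direction: dark points at bar height
m=(P[:,2]>.17)&(P[:,2]<.2)&(np.hypot(P[:,0]-.503,P[:,1]-.2065)<.05)&(np.hypot(P[:,0]-.503,P[:,1]-.2065)>.02); Q=P[m][:,:2]
print(len(Q)); ev,V=np.linalg.eigh(np.cov(Q.T)); print(np.degrees(np.arctan2(V[1,1],V[0,1]))%180)
E
```

```text
time: 18.5
ee_pos: [0.5029, 0.2065, 0.1787]
tcp_rot: [180.0, -0.0, 68.4]
wrist_force: [-2.1, -1.9, 6.2]
opening: 0.011
[0.5028875  0.20650022 0.17872993] [ 1.79989919e+02 -3.08016175e-03  6.83879985e+01] [-2.10427994 -1.85225251  6.24000554] [-0.45395574  0.77824103  1.05021987] 133.93898406940468
624
70.50205389306771
```

Torque has risen to 1.05 N·m with no more rotation, so the screw is at its hard stop after about 78° of turning. I'll back off the wind-up and lift out.

```bash
python3 -m jog '{"delta_pos":[[0,0,0],[0,0,0],[0,0,0],[0,0,0],[0,0,0.02],[0,0,0.1],[0,0,0.1],[0,0,0.1],[0,0,0.1],[0,0,0.1]],"turn":[[0,0,0.2],[0,0,0.2],[0,0,0.2],[0,0,0.1],[0,0,0],[0,0,0],[0,0,0],[0,0,0],[0,0,0],[0,0,0]],"hand":[-1,-1,-1,-1,-1,-1,-1,-1,-1,-1]}' 100
python3 - <<'E'
from h import *
o=bot.get_obs(); print(o["ee_pos"],o["tcp_rot"],o["wrist_force"],o["torque"],o["q"][5])
E
```

```text
time: 19.55
ee_pos: [0.5035, 0.2067, 0.2055]
tcp_rot: [179.9, -0.1, 73.9]
wrist_force: [-1.0, -0.0, -5.1]
opening: 0.0111
[0.50349333 0.20668697 0.20549261] [ 1.79922625e+02 -6.77929466e-02  7.38857116e+01] [-1.02212303 -0.02292104 -5.05154448] [ 0.04436377 -0.05478478 -0.02884458] 128.43015181166075
```

```bash
python3 -m jog '{"delta_pos":[[0,0,0.4],[0,0,0.4],[0,0,0.4],[-0.05,-0.8,0],[-0.05,-0.8,0],[-0.05,-0.8,0],[-0.05,-0.8,0],[-0.05,-0.8,0],[-0.05,-0.8,0],[-0.05,-0.8,0]],"turn":[[0,0,0],[0,0,0],[0,0,0],[0,0,0.8],[0,0,0.8],[0,0,0.8],[0,0,0.8],[0,0,0.8],[0,0,0.8],[0,0,0.8]],"hand":[-1,-1,-1,-1,-1,-1,-1,-1,-1,-1]}' 100
python3 -m jog '{"delta_pos":[[-0.04,-0.8,0],[0,-0.77,0],[0,0,-0.6],[0,0,-0.5],[0,0,0],[0,0,0],[0,0,0],[0,0,0],[0,0,0],[0,0,0]],"turn":[[0,0,0.15],[0,0,0],[0,0,0],[0,0,0],[0,0,0],[0,0,0],[0,0,0],[0,0,0],[0,0,0],[0,0,0]],"hand":[-1,-1,-1,-1,-1,-1,-1,-1,-1,-1]}' 100
python3 - <<'E'
from h import *
o=bot.get_obs(); print(o["ee_pos"],o["tcp_rot"],o["wrist_force"],o["torque"],o["q"][5])
s=save("side","pics/s7.png"); c=save("scene","pics/c7.png"); x,y,z=o["ee_pos"]; yw=o["tcp_rot"][2]-90; zt=z-.1147
for cs in ([s],[c],[s,c]): print(fitshaft(cs,x,y,zt+.012,zt+.08,yw,zt))
for cc in (s,c):
    P=cloud(cc); m=(P[:,2]>.05)&(P[:,2]<.06)&(np.hypot(P[:,0]-.484,P[:,1]+.151)<.06); print(cv2.minAreaRect((P[m][:,:2]*1000).astype(np.float32)))
a=s["frame"][90:300,320:530][:,:,::-1];b=c["frame"][170:345,120:295][:,:,::-1]
cv2.imwrite("pics/m7.png",np.hstack([cv2.resize(a,(400,400)),cv2.resize(b,(400,400))]))
E
```

```text
time: 20.55
ee_pos: [0.4857, -0.0751, 0.2656]
tcp_rot: [179.9, 0.1, 119.0]
wrist_force: [0.8, 1.0, -4.3]
opening: 0.0112
time: 21.55
ee_pos: [0.4839, -0.1519, 0.2096]
tcp_rot: [180.0, 0.0, 119.9]
wrist_force: [0.2, 0.0, -3.9]
opening: 0.0112
[ 0.48390271 -0.15187636  0.20955597] [1.79968661e+02 3.08125626e-02 1.19907656e+02] [ 0.18703204  0.02928155 -3.93364407] [0.00593412 0.0378968  0.0345594 ] 42.66627942749165
(array([ 0.48498894, -0.15030406]), array([-0.05230599, -0.15444097]), [546], np.float64(0.21438779035687794))
(array([ 0.48184342, -0.14982814]), array([-0.27265168, -0.10097871]), [728], np.float64(0.24581079763791003))
(array([ 0.48278716, -0.15025839]), array([-0.20034814, -0.20250851]), [546, 728], np.float64(1.280321184044008))
((484.8529052734375, -151.24734497070312), (70.9592056274414, 72.87614440917969), 5.699818134307861)
((482.2407531738281, -150.87380981445312), (72.73262023925781, 71.1742935180664), 6.526719093322754)
```

View pics/m7.png

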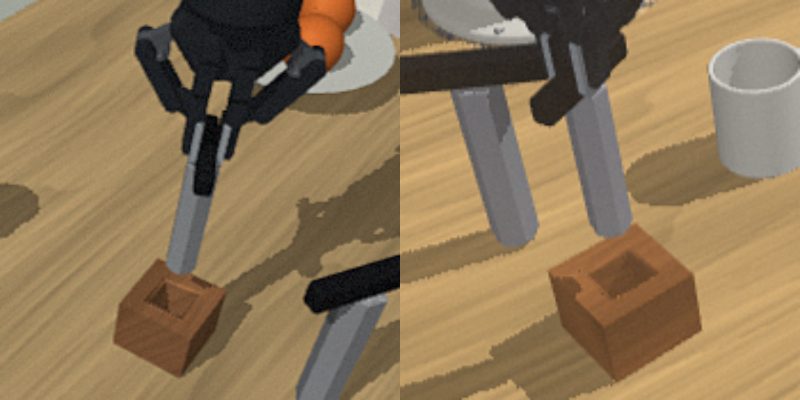

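The key hangs vertically about 1 mm off the hole centre in both views. I'll correct y by −1 mm and lower it.

```bash
python3 -m jog '{"delta_pos":[[0,-0.02,-0.2],[0,0,-0.2],[0,0,-0.2],[0,0,-0.2],[0,0,-0.2],[0,0,-0.2],[0,0,0],[0,0,0],[0,0,0],[0,0,0]],"turn":[[0,0,0],[0,0,0],[0,0,0],[0,0,0],[0,0,0],[0,0,0],[0,0,0],[0,0,0],[0,0,0],[0,0,0]],"hand":[-1,-1,-1,-1,-1,-1,-1,-1,-1,-1]}' 100
python3 -c "
from h import *
o=bot.get_obs(); print(o['ee_pos'],o['wrist_force'],o['torque'])"
```

```text
time: 22.65
ee_pos: [0.484, -0.1531, 0.1496]
tcp_rot: [180.0, 0.0, 119.9]
wrist_force: [-0.3, 0.6, -4.6]
opening: 0.0113
[ 0.48397547 -0.15305782  0.14963465] [-0.31610578  0.61138946 -4.59623787] [ 0.01018181 -0.03705662  0.02118969]
```

In the hole with no contact. Lowering the remaining 24 mm.

```bash
python3 -m jog '{"delta_pos":[[0,0,-0.1],[0,0,-0.1],[0,0,-0.1],[0,0,-0.1],[0,0,-0.05],[0,0,-0.03],[0,0,0],[0,0,0],[0,0,0],[0,0,0]],"turn":[[0,0,0],[0,0,0],[0,0,0],[0,0,0],[0,0,0],[0,0,0],[0,0,0],[0,0,0],[0,0,0],[0,0,0]],"hand":[-1,-1,-1,-1,-1,-1,-1,-1,-1,-1]}' 60
python3 -c "
from h import *
o=bot.get_obs(); print(o['ee_pos'],o['wrist_force'],o['torque'])"
```

```text
time: 23.65
ee_pos: [0.4837, -0.153, 0.1251]
tcp_rot: [180.0, 0.0, 119.9]
wrist_force: [0.6, 0.0, -5.2]
opening: 0.0114
[ 0.48370612 -0.15297837  0.12507789] [ 0.64345497  0.04109772 -5.18129652] [-0.02463569  0.00336318  0.0222027 ]
```

```bash
python3 -m jog '{"delta_pos":[[0,0,-0.01],[0,0,-0.01],[0,0,0],[0,0,0],[0,0,0],[0,0,0],[0,0,0],[0,0,0],[0,0,0],[0,0,0]],"turn":[[0,0,0],[0,0,0],[0,0,0],[0,0,0],[0,0,0],[0,0,0],[0,0,0],[0,0,0],[0,0,0],[0,0,0]],"hand":[-1,-1,-1,-0.65,-0.5,-0.3,-0.1,0.1,0.1,0.1]}' 20
python3 -m jog '{"delta_pos":[[0,0,0],[0,0,0.2],[0,0,0.4],[0,0,0.4],[0,0,0.6],[0,0,0.6],[0,0,0],[0,0,0],[0,0,0],[0,0,0]],"turn":[[0,0,0],[0,0,0],[0,0,0],[0,0,0],[0,0,0],[0,0,0],[0,0,0],[0,0,0],[0,0,0],[0,0,0]],"hand":[0.1,0.1,0.1,0.1,0.1,0.1,0.1,0.1,0.1,0.1]}' 20
python3 - <<'E'
from h import *
o=bot.get_obs(); print(o['ee_pos'],o['wrist_force'],o['torque'])
s=save("side","pics/s8.png"); c=save("scene","pics/c8.png")
for cs in ([s],[c],[s,c]): print(fitshaft(cs,.484,-.152,.06,.115,30,.01))
for cc in (s,c):
    P=cloud(cc); m=(np.hypot(P[:,0]-.484,P[:,1]+.151)<.045)&(P[:,2]<.16); print("top z",np.percentile(P[m,2],[99,99.8]))
a=s["frame"][90:300,320:530][:,:,::-1];b=c["frame"][170:345,120:295][:,:,::-1]
cv2.imwrite("pics/m8.png",np.hstack([cv2.resize(a,(400,400)),cv2.resize(b,(400,400))]))
L=lambda fn:{k:(d[k] if d[k].shape else float(d[k])) for d in [np.load(fn)] for k in d}
c0=L("pics/scene0.npz")
for n,(x,y,z0,z1) in dict(hop=(.7625,.1005,.09,.11),jar=(.735,-.091,.1,.12),mug=(.37,.029,.075,.09)).items():
    for cc in (c0,c):
        P=cloud(cc); m=(np.hypot(P[:,0]-x,P[:,1]-y)<.07)&(P[:,2]>z0)&(P[:,2]<z1); print(n,P[m].mean(0).round(4))
E
```

```text
time: 24.65
ee_pos: [0.4837, -0.153, 0.124]
tcp_rot: [-180.0, -0.0, 119.9]
wrist_force: [0.2, -0.5, -0.3]
opening: 0.0472
time: 25.65
ee_pos: [0.4833, -0.1528, 0.2331]
tcp_rot: [-179.9, -0.1, 119.9]
wrist_force: [-0.2, -0.3, -0.2]
opening: 0.0469
[ 0.48332257 -0.15284796  0.23309564] [-0.24626474 -0.26782698 -0.24374047] [-0.01187264 -0.02788272  0.0523546 ]
(array([ 0.48513347, -0.1517702 ]), array([0.19316364, 0.11782241]), [283], np.float64(0.15242373290074435))
(array([ 0.48170085, -0.15122154]), array([0.27019036, 0.12180238]), [496], np.float64(0.24400246544831644))
(array([ 0.48427113, -0.15276725]), array([-1.01626441,  0.94561924]), [283, 496], np.float64(1.0448637609822733))
top z [0.13949075 0.14001493]
top z [0.13930331 0.1399499 ]
hop [0.7647 0.0981 0.0986]
hop [0.7645 0.0981 0.0986]
jar [ 0.7378 -0.0931  0.1088]
jar [ 0.7379 -0.0931  0.1088]
mug [0.3708 0.0289 0.0811]
mug [0.3705 0.0279 0.0811]
```

View pics/m8.png

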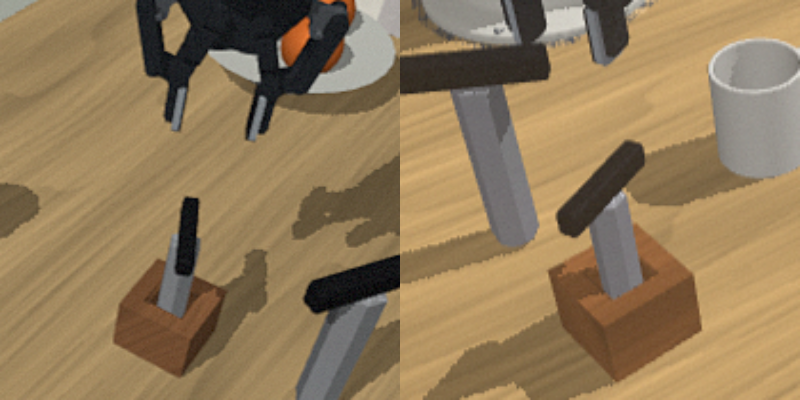

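View pics/c8.png

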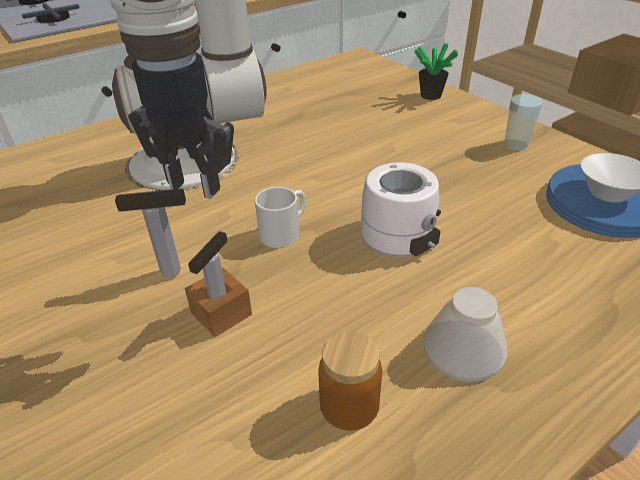

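```bash
python3 -c "
from h import *
print(ticket.job_done())"
```

```text
the job is handed in; nothing more can be done
None
```

I tightened the burr screw to its stop with the smaller T-key, put the key back in its stand, and handed the job in at about 26 s; it reports no verdict.

- **Finding the socket:** The wrist camera could see the hex down the throat, so I lined the key up with it first. It went down with no contact force to the fully home depth, so no searching or forcing was needed.
- **Tightening:** I turned the screw about 78° clockwise at roughly 0.2 N·m. The torque then climbed to 1.05 N·m while the screw stayed put, which I took as the hard stop. I had no direct reading of the screw angle.
- **Key in the stand:** The last check showed it upright on the hole floor. Its top is at 0.140 m and its tip within about 2 mm of the hole's centre. Fitted from each camera alone, it leans less than 0.4°. The fit using both cameras gave about 1.4°, probably from the roughly 3 mm offset between them.
- **Everything else:** The hopper, jar and mug came out within about 1 mm of where they started. The gripper is clear above the stand and touching nothing.

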